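Hang the interlocked spatter guard on its keyhole stud

ROBOT

A 6-joint arm with a two-finger parallel gripper is mounted at the origin on the work surface. World frame = base frame: x ahead of the robot, y to its left, z up, the work surface at z = 0. Lengths are in m, angles in rad, forces in N, time in s.
With the tool pointing down it reaches from about 0.375 to 0.925 m from the base axis. Payload 5.7 kg.
Tool frame: the origin (TCP) lies midway between the tips of the shut fingers; the grasp point (between the pads) lies 19 mm behind it (arm.grasp_offset is the z of the grasp point in the tool frame, in m); z points along the fingers, y is the direction in which the jaws open and shut (so a half turn about z gives the same grasp; the last joint's range is limited). The gripper opens to 85 mm and grips with 20 to 120 N. Pads are 22 mm wide; open, the fingers measure 114 mm over their backs; the gripper's body (76 mm by 85 mm) begins 54 mm behind the grasp point. The pads swing forward as they close: fully open they stand 13 mm farther back than shut.
Start: joints at [-1.447, 0.359, 1.51, -0, 1.272, -0.115], TCP at [0.142, -0.583, 0.231] pointing down, gripper open.
Joint ranges: [-2.97, 2.97], [-1.01, 2.36], [0.21, 2.38], [-0.96, 4.11], [0.2, 2.71], [-2.98, 2.98]. Speed limits (rad/s): [2.39, 2.39, 3.14, 3.14, 3.14, 3.14].

INTERFACE

Orientations are given as a unit quaternion [w, x, y, z].
In Python, from station import arm, get_image, calibration gives the robot as it stands. The module is installed in compiled form; this text tells all that it offers.
- The arm moves only by the tool move_arm, never from a script. Its argument "plan" is a list of rows, each a list of 2 entries, a list of its own where there are three numbers: the shift along the tool's x, y, z in mm, then the turn, a rotation vector about the tool's x, y, z in rad. In form: [[[x, y, z], [ax, ay, az]], ...]. A call has 1 to 8 rows; each row is the pose to reach, as a shift and turn from the pose commanded when the call began, along the tool's axes at that moment; what a row does not reach only later rows make up. A row lasts 1/8 s, in which the tool goes at most 62.5 mm and 10.7 degrees, less where a joint would pass 70% of its speed; a pose out of reach is approached as far as the arm can. A call with a gripper value outside its range is refused whole. "jaw" is the closure, from 0 (fully open) to 1 (shut), set as the call begins (left out, the last holds). The fingers move at their own pace and stop on an object; the grip force is fixed at half the most. Time passes only in rows, so rows that repeat a pose let the fingers close. It gives the time, the measured TCP pose, the force and the opening at its end, in the units of the state.
- arm.state(): the state, without advancing time (a new reading comes with each control period).
- get_image(name): name is "scene" or "top" or "wrist"; returns the picture (384x512x3 uint8, blue, green, red); there is no depth.
- calibration(name): a dict with "fx", "fy", "cx", "cy" (pixels), "world_from_camera" (4x4, takes a point from camera to world coordinates); the wrist camera has in their place "hand_eye" (4x4, takes a point from camera to tool coordinates, whose origin is the TCP and whose axes are the flange's). Camera axes: x right, y down, z forward; pixel columns grow to the right and rows downward; lengths in m; the calibration is good to about 2 mm. A picture is of the moment at which its call begins: read the wrist's pose just before it. calibration takes no time and is no camera call.
- arm.job_done(): hands the job in, once; it reports no verdict.
The state is a dict: "time_s": time; "joints": joint angles; "qd": joint speeds; "joint_torque": joint torques, N m; "tcp_pos": TCP position; "tool_rot": TCP orientation; "contact_force": force on the tool from outside, world axes, zero at the start; "wrist_torque": the same for the moment, N m; "width": finger opening in m.
Only numpy, scipy, OpenCV 4.12 (cv2) and the standard library are available. Lean on these libraries where they do the work, as an engineer would, in place of code of your own. Each camera call takes 0.05 s, during which the arm holds its last target.

TASK

Hang the spatter guard back on the welding fixture so that the laser may be enabled: slip the keyhole in its back plate over the headed stud, then slide it down until it is fully home behind the head and its tongue has gone straight into the interlock switch, and let go. The carriage with the stud may be bolted anywhere along its slots, so find the stud by eye or by touch; leave the other things on the bench where they are.

Things in the scene. Friction and masses are not known exactly. Their poses are not given: they have to be found in the camera images.
- guard: Spatter guard of plain sheet metal with tinted front window, 0.5 kg, 110 mm wide (y), 70 deep, 167 tall, standing upright on its two side cheeks. Origin: mid-thickness of the back plate, midway across, level with the cheeks' lower edges. z up; +x points out of the back plate, the way it is pushed on to the stud; cheeks and window lie at x 0 to -68. Back plate: 5 thick, y -55 to 55, z 35 to 115.
- guard_entry (a point): Centre of the keyhole's entry opening in the back plate's mid-plane (guard z 65 mm): 30 mm across with cut corners. From it a slot 15 mm wide goes straight up, ending at guard z 101. Axes as the guard's.
- guard_seat (a point): Point in the back plate's mid-plane near the upper end of the keyhole slot (guard z 95 mm, 30 mm above the entry's centre): when home, the axis of the stud's shank passes through it. Axes as the guard's.
- guard_tongue (a point): Lower end of the guard's tongue (guard z 8 mm): a flat tongue 16 mm wide (y), 5 thick, in the plane of the back plate, pointing down 27 mm from the plate's lower edge. Axes as the guard's.
- guard_handle (a point): Middle of the guard's handle: a level bar along y, 14 x 14 mm section, 108 long, at guard x = -30, z = 160 mm, 38 mm clear above the back plate's top edge and free between its end posts (y = +-46): grip it from above across x. Axes as the guard's.
- post: Upright of the welding fixture, fixed on the bench: grey plate 170 mm wide (y), 12 thick, top at z = 160, foot 10 mm high reaching 50 mm in front. Origin: in the plane of its front face, midway across, at bench level. +x points into the face, y along it, z up; what is mounted on the face lies at negative x. The guard hangs with its axes parallel to these, its origin then at z = 30 mm, x about -18.
- post_carriage (a point): Mean place of the carriage's front face centre (post x -14, z 108 mm): steel plate 70 mm wide (y), z 66 to 150. The carriage, with stud and switch both on its middle line, is bolted in level slots: its middle may lie up to 20 mm to either side along y of this point, fixed for the run and told by no reading. Post's axes.
- post_stud (a point): Mean place of the stud (true y up to 20 mm either way, as the carriage; x, z exact: post x -18, z 125 mm, mid-gap). Stud along x: shank 12 mm in diameter, round head 24 mm in diameter from x -22 to -29; the plate goes into the 8 mm gap between head and carriage. Entry is level with the head when the guard's origin is at z 60; home is 30 mm lower, where the slot's end rests on the shank.
- post_switch (a point): Mean place of the middle of the interlock switch's slot mouth (post x -18, z 63 mm; true y as the carriage). Black box under the stud, 44 mm wide (y), x 0 to -45, z 20 to 63; slot in its top 24 mm in y by 11 in x. With the guard at entry height the tongue clears the top by 5 mm. Post's axes.
- plunger (a joint): Spring plunger at the bottom of the switch slot, pressed by the tongue (up to 2 N, less than the guard's weight): 0 = free, about 0.010 m = guard home, the interlock is made.
- tube: Bystander: rectangular sheet-metal tube lying on the bench, 50 x 200 x 60 mm high, origin under its centre, long along y.
- spray: Bystander: grey spray can, 56 mm in diameter, 160 mm tall, standing; origin under its centre.
- hammer: Bystander: hammer lying on the bench, handle to its -x.

How it is judged:
By the outcome, as a careful person would: the job done as asked, in the order asked, and still so for the second after the job is handed in, with the robot touching nothing.
It also fails if it takes over 54 s, if anything falls off the work surface, if the arm or the gripper's body presses on something with over 40 N, if the wrist force passes 120 N, or if a joint passes its speed limit or range.

## Working session

There is one attempt and no reset: what is moved stays moved. The work goes in short steps, Python scripts to look and compute and a tool call to move; the robot and the scene stay as the last step left them, time stands still between calls to the robot, and variables do not carry over. Pictures are saved under pics/ and viewed, and the job is handed in when it is done.

Besides the shell and the picture viewer there is one more tool, called by a JSON object that holds its "name" and its "arguments". move_arm: Moves the arm, as the interface text tells. Its arguments: {"type":"object","properties":{"plan":{"type":"array"},"jaw":{"type":"number"}},"required":["plan"]}

```bash
mkdir -p pics; python3 - <<'E'
from station import arm,get_image,calibration
import cv2,numpy as np
np.set_printoptions(precision=4,suppress=True)
s=arm.state();print(s)
for n in("scene","top","wrist"):
    cv2.imwrite(f"pics/{n}0.png",get_image(n));c=calibration(n);print(n,c)
print(arm.grasp_offset)
E
```

```text
{'time_s': 0.0, 'joints': array([-1.4471,  0.3595,  1.5115, -0.    ,  1.2725, -0.1151]), 'qd': array([ 0.0005, -0.0021, -0.0018, -0.0004,  0.0003,  0.0012]), 'joint_torque': array([  0.0012, -52.7615, -27.862 ,  -0.0005,   0.0129,   0.    ]), 'tcp_pos': array([ 0.1418, -0.5823,  0.2304]), 'tool_rot': array([-0.001 ,  0.9929,  0.1191, -0.    ]), 'contact_force': array([-1.3623, -0.8055,  1.1423]), 'wrist_torque': array([-0.08  ,  0.0197,  0.0484]), 'width': 0.08551641568577856}
scene {'fx': 392.95503058588946, 'fy': 392.95503058588946, 'cx': 258.4025512860637, 'cy': 190.14806705274816, 'world_from_camera': array([[ 0.5387,  0.6588, -0.5251,  1.0863],
       [ 0.8425, -0.4259,  0.33  , -0.3305],
       [-0.0062, -0.6202, -0.7845,  0.9365],
       [ 0.    ,  0.    ,  0.    ,  1.    ]])}
top {'fx': 385.9971475487237, 'fy': 385.9971475487237, 'cx': 254.40621564469274, 'cy': 188.56291857841057, 'world_from_camera': array([[-0.0112, -0.9957,  0.0914,  0.4651],
       [-0.9999,  0.0121,  0.01  ,  0.0249],
       [-0.011 , -0.0913, -0.9958,  1.0744],
       [ 0.    ,  0.    ,  0.    ,  1.    ]])}
wrist {'fx': 276.57980009581644, 'fy': 276.57980009581644, 'cx': 253.44380552869777, 'cy': 192.5707811996265, 'hand_eye': array([[-0.0001, -0.953 , -0.3031,  0.078 ],
       [ 1.    , -0.0002,  0.0003, -0.0007],
       [-0.0003, -0.3031,  0.953 , -0.1419],
       [ 0.    ,  0.    ,  0.    ,  1.    ]])}
-0.0187
```

View pics/scene0.png

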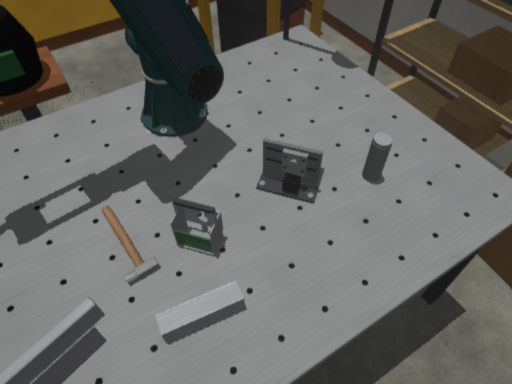

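View pics/top0.png

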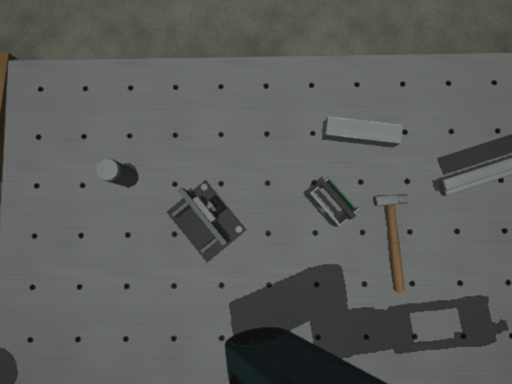

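View pics/wrist0.png

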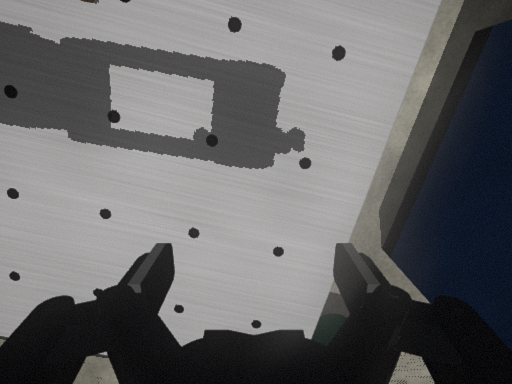

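```bash
python3 - <<'E'
import cv2,numpy as np
t=cv2.imread("pics/top0.png");s=cv2.imread("pics/scene0.png")
def crop(im,x,y,w,h,k):return cv2.resize(im[y:y+h,x:x+w],None,fx=k,fy=k,interpolation=cv2.INTER_CUBIC)
cv2.imwrite("pics/t_a.png",np.hstack([crop(t,155,170,100,100,4),crop(t,290,150,100,100,4)]))
cv2.imwrite("pics/s_a.png",np.hstack([crop(s,245,125,90,90,4.4),crop(s,155,185,90,90,4.4)]))
E
```

```text
(no output)
```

View pics/t_a.png

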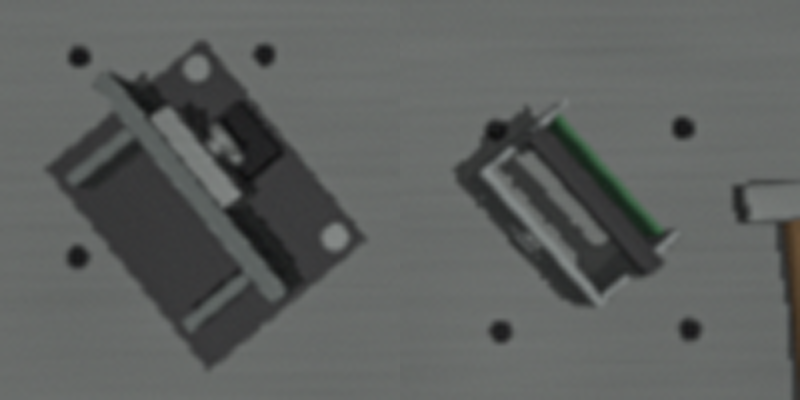

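View pics/s_a.png

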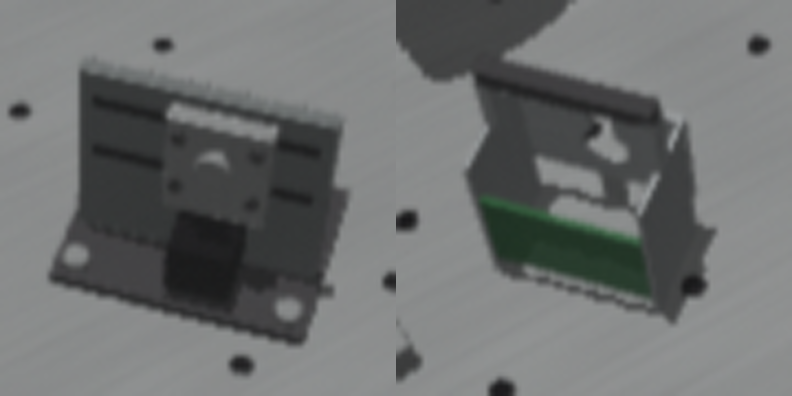

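```bash
cat > h.py <<'E'
import numpy as np,cv2
from scipy.optimize import least_squares
from scipy.spatial.transform import Rotation as R
from station import arm,get_image,calibration
np.set_printoptions(precision=4,suppress=True)
def Rq(q): return R.from_quat([q[1],q[2],q[3],q[0]])
def cam(name,st=None):
    c=calibration(name)
    if name=="wrist":
        T=np.eye(4);T[:3,:3]=Rq(st["tool_rot"]).as_matrix();T[:3,3]=st["tcp_pos"];c["W"]=T@c["hand_eye"]
    else: c["W"]=c["world_from_camera"]
    return c
def proj(c,P):
    P=np.atleast_2d(P);q=(P-c["W"][:3,3])@c["W"][:3,:3]
    return np.c_[c["fx"]*q[:,0]/q[:,2]+c["cx"],c["fy"]*q[:,1]/q[:,2]+c["cy"]]
def place(p,L,z=0):
    c,s=np.cos(p[2]),np.sin(p[2]);L=np.atleast_2d(L)
    return np.c_[p[0]+c*L[:,0]-s*L[:,1],p[1]+s*L[:,0]+c*L[:,1],L[:,2]+z]
def fit(obs,p0):
    "obs list of (cam, local mm, px)"
    def f(p):return np.concatenate([(proj(c,place(p,np.array(l)/1000))-px)[0] for c,l,px in obs])
    r=least_squares(f,p0,loss="soft_l1");return r.x,r.fun.reshape(-1,2) if False else f(r.x).reshape(-1,2)
E
python3 - <<'E'
from h import *
t=cam("top");s=cam("scene")
T=lambda x,y:(155+x/4-.4,170+y/4-.4); G=lambda x,y:(290+(x-400)/4-.4,150+y/4-.4)
S=lambda x,y:(245+x/4.4-.4,125+y/4.4-.4)
SG=lambda x,y:(155+(x-396)/4.4-.4,185+y/4.4-.4)
# guess: post +x = (-,+) ; in top: y axis? z up; x=(-.6,.78)->y=(-.78,-.6)
po=[(t,(0,-85,160),T(110,70)),(t,(0,85,160),T(288,290))]
E
python3 - <<'E'
from h import *
t=cam("top")
# quick backproject to see axes
def bp(c,px,z):
    d=c["W"][:3,:3]@np.array([(px[0]-c["cx"])/c["fx"],(px[1]-c["cy"])/c["fy"],1]);o=c["W"][:3,3];return o+d*(z-o[2])/d[2]
T=lambda x,y:(155+x/4-.4,170+y/4-.4); G=lambda x,y:(290+(x-400)/4-.4,150+y/4-.4)
for p in[(110,70),(288,290)]:print(bp(t,T(*p),.16))
for p in[(202,40),(367,238)]:print(bp(t,T(*p),.01))
for p in[(150,118),(170,108),(222,207),(242,197)]:print('c',bp(t,T(*p),.15))
for p in[(485,175),(603,300)]:print('g',bp(t,G(*p),.115))
for p in[(535,110),(655,260)]:print('h',bp(t,G(*p),.167))
E
```

```text
[0.5547 0.2064 0.16  ]
[0.4235 0.1008 0.16  ]
[0.5895 0.1723 0.01  ]
[0.4515 0.0589 0.01  ]
c [0.5264 0.1841 0.15  ]
c [0.5323 0.1721 0.15  ]
c [0.4726 0.1409 0.15  ]
c [0.4784 0.1289 0.15  ]
g [ 0.5395 -0.1059  0.115 ]
g [ 0.4613 -0.1767  0.115 ]
h [ 0.5737 -0.1292  0.167 ]
h [ 0.4844 -0.1969  0.167 ]
```

{"name": "move_arm", "arguments": {"plan": [[[475,-315,-70],[0,0,-0.4]],[[475,-315,-70],[0,0,-0.4]],[[475,-315,-70],[0,0,-0.4]],[[475,-315,-70],[0,0,-0.4]],[[475,-315,-70],[0,0,-0.4]],[[475,-315,-70],[0,0,-0.4]],[[475,-315,-70],[0,0,-0.4]],[[475,-315,-70],[0,0,-0.4]]]}}

```text
time_s: 1.15
tcp_pos: [0.4799, -0.2169, 0.2925]
tool_rot: [0.0, 0.949, 0.314, -0.0]
contact_force: [-0.1, -0.5, 0.5]
width: 0.0852
```

{"name": "move_arm", "arguments": {"plan": [[[40,-8,-8],[0,0,0]],[[71,-14,-8],[0,0,0]],[[71,-14,-8],[0,0,0]],[[71,-14,-8],[0,0,0]]]}}

```text
time_s: 1.65
tcp_pos: [0.5269, -0.1653, 0.2999]
tool_rot: [-0.0, 0.949, 0.314, -0.001]
contact_force: [-0.4, 0.2, -0.1]
width: 0.0853
```

```bash
python3 - <<'E'
from h import *
import json
s=arm.state();print(s["tcp_pos"],s["tool_rot"],s["qd"])
im=get_image("wrist");cv2.imwrite("pics/w1.png",im);cv2.imwrite("pics/w1b.png",cv2.resize(im,(768,576)))
json.dump({k:np.array(s[k]).tolist() for k in("tcp_pos","tool_rot")},open("w1.json","w"))
E
```

```text
[ 0.5269 -0.1653  0.2999] [-0.0002  0.9494  0.3142 -0.0006] [-0.0191 -0.0038  0.0046  0.0011 -0.0014  0.0034]
```

View pics/w1b.png

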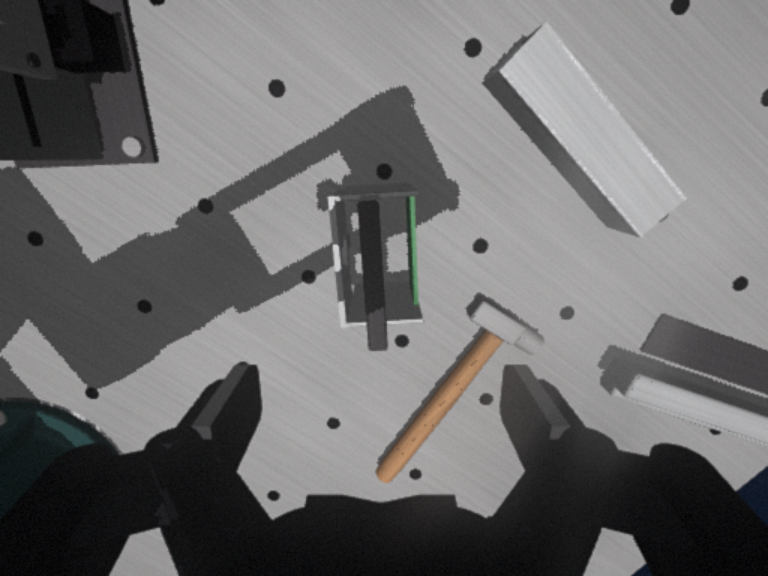

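```bash
python3 - <<'E'
from h import *
im=cv2.imread("pics/w1.png")[115:245,205:295]
cv2.imwrite("pics/w1z.png",cv2.resize(im,None,fx=4.5,fy=4.5,interpolation=cv2.INTER_CUBIC))
E
```

```text
(no output)
```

View pics/w1z.png

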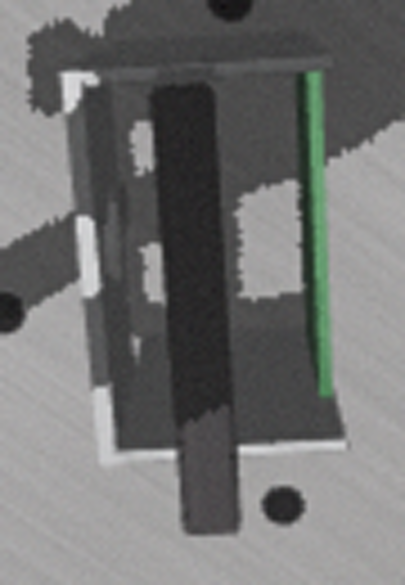

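```bash
python3 - <<'E'
from h import *
import json
st=json.load(open("w1.json"));w=cam("wrist",st);t=cam("top");s=cam("scene")
Z=lambda x,y:(205+x/4.5-.4,115+y/4.5-.4)
G=lambda x,y:(290+(x-400)/4-.4,150+y/4-.4)
T=lambda x,y:(155+x/4-.4,170+y/4-.4)
S=lambda x,y:(245+x/4.4-.4,125+y/4.4-.4)
SG=lambda x,y:(155+(x-396)/4.4-.4,185+y/4.4-.4)
ob=[(w,(-23,-54,167),Z(152,85)),(w,(-37,-54,167),Z(213,87)),(w,(-23,54,167),Z(184,533)),(w,(-37,54,167),Z(240,531)),
(w,(2.5,-55,115),Z(62,72)),(w,(2.5,55,115),Z(100,465))]
p,r=fit(ob,[.56,-.14,2.2]);print("guard w",p,"\n",r)
h=place(p,[[-.03,0,.16]])[0];print("handle",h)
for c,px,n in((t,G,"top"),(s,SG,"scene")):
    print(n,proj(c,place(p,np.array([[-23,-54,167],[-37,54,167],[2.5,-55,115],[2.5,55,115]])/1000)))
po=[(t,(0,-85,160),T(110,70)),(t,(0,85,160),T(288,290)),(t,(-50,-85,10),T(202,40)),(t,(-50,85,10),T(367,238)),(t,(12,-85,160),T(93,83)),(t,(12,85,160),T(272,302))]
p,r=fit(po,[.49,.15,2.2]);print("post t",p,"\n",r)
ps=[(s,(0,-85,160),S(343,122)),(s,(0,85,160),S(80,72)),(s,(-50,-85,10),S(303,335)),(s,(-50,85,10),S(50,272))]
p2,r=fit(ps,[.49,.15,2.2]);print("post s",p2,"\n",r)
pw=[(w,(-50,85,10),(156/1.5,160/1.5))]
p3,r=fit(po+ps+pw,[.49,.15,2.2]);print("post all",p3,"\n",r)
cy=[]
for c,l,px in((t,(-14,-35,150),T(170,108)),(t,(-14,35,150),T(242,197)),(s,(-14,-35,150),S(275,138)),(s,(-14,35,150),S(165,118))):
    f=lambda d:(proj(c,place(p3,np.array([l[0],l[1]+d[0],l[2]])/1000))-px)[0]
    r=least_squares(f,[0.]);print("carriage dy",r.x,r.fun)
E
```

```text
guard w [ 0.5022 -0.1395  2.2696] 
 [[-0.4623  0.4064]
 [ 0.2961 -0.9083]
 [-0.0061  1.0142]
 [ 0.3188  0.7695]
 [-0.0913 -0.8355]
 [-0.0704 -0.2975]]
handle [ 0.5215 -0.1624  0.16  ]
top [[320.5909 183.5719]
 [355.7654 214.4725]
 [309.313  192.0928]
 [338.8414 225.7498]]
scene [[215.2764 207.0195]
 [172.0025 200.9237]
 [221.1404 211.3073]
 [181.6921 201.1669]]
post t [0.4892 0.1539 2.2527] 
 [[-0.4444 -0.2042]
 [ 0.2     0.1174]
 [ 1.2943  0.9986]
 [-0.9761 -1.1883]
 [-0.1145 -0.2481]
 [ 0.2529  0.4065]]
post s [0.4876 0.1568 2.2767] 
 [[-0.1058  0.5939]
 [-0.2574 -0.6448]
 [-0.5289 -0.6068]
 [ 1.7418  0.7898]]
post all [0.4888 0.1537 2.2586] 
 [[-0.5191  0.0962]
 [ 0.4547  0.1517]
 [ 1.1648  1.1756]
 [-0.8261 -1.2417]
 [-0.171   0.0754]
 [ 0.5269  0.4641]
 [-0.8342  1.7   ]
 [-0.7782 -0.345 ]
 [-1.5253  0.4457]
 [ 0.9707  1.0267]
 [-1.0596 -1.5395]]
carriage dy [-10.2905] [ 0.2051 -0.1699]
carriage dy [-11.2451] [ 0.4571 -0.3786]
carriage dy [-12.9229] [-0.2637  1.1575]
carriage dy [-12.7465] [-0.0146  0.0639]
```

{"name": "move_arm", "arguments": {"plan": [[[35,-45,-4],[0,0,-0.01]],[[70,-88,-8],[0,0,-0.02]],[[105,-132,-12],[0,0,-0.03]],[[140,-176,-16],[0,0,-0.04]],[[173,-219,-20],[0,0,-0.049]],[[173,-219,-20],[0,0,-0.049]],[[173,-219,-20],[0,0,-0.049]]]}}

```text
time_s: 2.58
tcp_pos: [0.5356, 0.1127, 0.3201]
tool_rot: [0.0, 0.942, 0.337, -0.0]
contact_force: [0.3, -0.7, -0.1]
width: 0.0855
```

```bash
python3 - <<'E'
from h import *
import json
s=arm.state();print(s["tcp_pos"],s["tool_rot"],s["qd"])
im=get_image("wrist");cv2.imwrite("pics/w2.png",im);cv2.imwrite("pics/w2b.png",cv2.resize(im,(768,576)))
json.dump({k:np.array(s[k]).tolist() for k in("tcp_pos","tool_rot")},open("w2.json","w"))
E
```

```text
[0.5356 0.1127 0.3201] [ 0.0003  0.9415  0.3369 -0.0003] [-0.0215  0.001   0.004   0.0013 -0.0006  0.0021]
```

View pics/w2b.png

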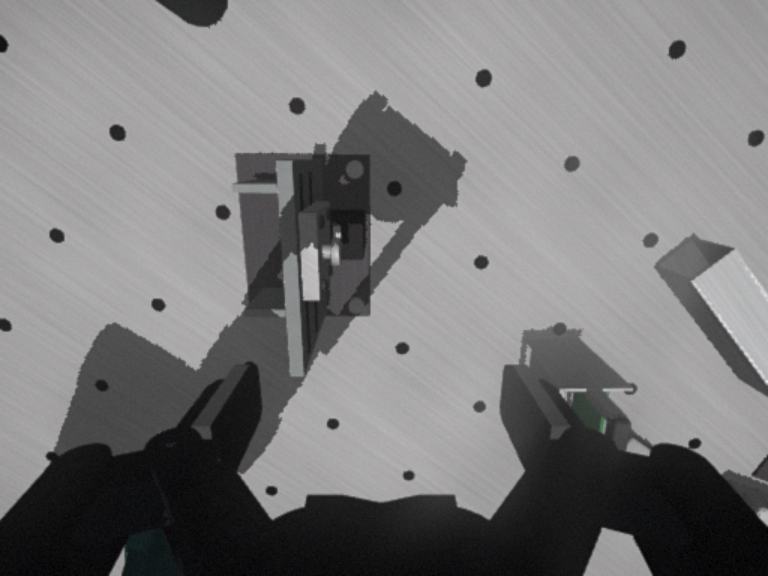

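```bash
python3 - <<'E'
from h import *
im=cv2.imread("pics/w2.png")[95:255,150:255]
im=np.clip(im.astype(float)*1.4,0,255).astype(np.uint8)
cv2.imwrite("pics/w2z.png",cv2.resize(im[0:120],None,fx=5,fy=5,interpolation=cv2.INTER_CUBIC))
cv2.imwrite("pics/w2y.png",cv2.resize(im[100:],None,fx=5,fy=5,interpolation=cv2.INTER_CUBIC))
E
```

```text
(no output)
```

View pics/w2z.png

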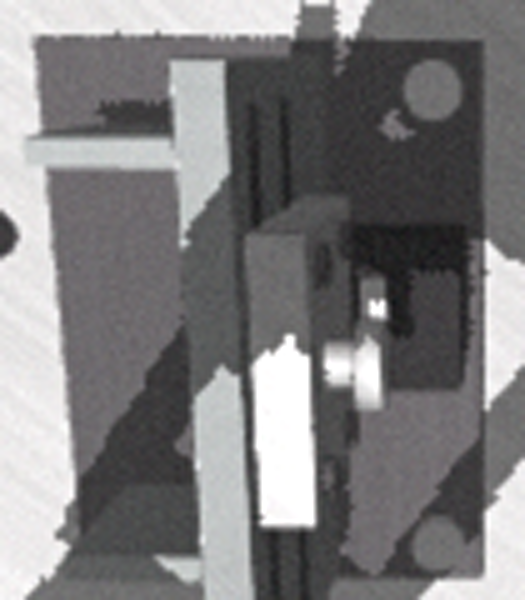

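View pics/w2y.png

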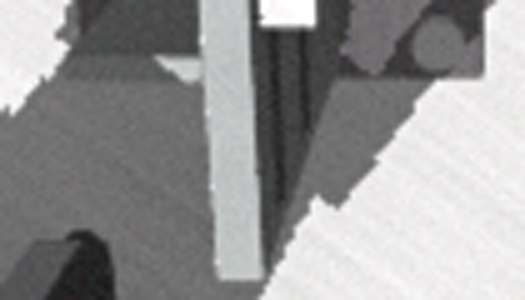

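```bash
cat > f2.py <<'E'
from h import *
import json
st=json.load(open("w2.json"));w=cam("wrist",st)
Z=lambda x,y:(150+x/5-.4,95+y/5-.4)
po=[(w,(12,-85,160),Z(170,60)),(w,(0,-85,160),Z(225,62)),(w,(12,85,160),Z(217,780)),(w,(0,85,160),Z(265,778)),(w,(-50,-85,10),Z(483,42)),(w,(-50,85,10),Z(485,577))]
p,r=fit(po,[.49,.15,2.2])
if __name__=="__main__":
    print("post w2",p,"\n",r)
    for l,px in(((0,-35,150),Z(245,235)),((-14,-35,150),Z(305,237)),((0,35,150),Z(260,527)),((-14,35,150),Z(317,527))):
        f=lambda d:(proj(w,place(p,np.array([l[0],l[1]+d[0],l[2]])/1000))-px)[0]
        rr=least_squares(f,[0.]);print("carriage dy",rr.x,rr.fun)
    a=np.linspace(0,2*np.pi,60)
    for d in(-8,-10,-12):
      for x in (-22,-29):
        q=proj(w,place(p,np.c_[0*a+x,d+12*np.cos(a),125+12*np.sin(a)]/1000))
        q=(q+.4-[150,95])*5;print(d,x,q.min(0),q.max(0))
    q=proj(w,place(p,np.array([[-45,-22-11,63],[-45,22-11,63]])/1000));print((q+.4-[150,95])*5)
E
python3 f2.py
```

```text
post w2 [0.4897 0.1553 2.2513] 
 [[-0.3178 -0.4216]
 [ 0.2055 -0.7404]
 [ 0.0175  0.5223]
 [ 0.1882  0.9785]
 [ 0.0791  2.8477]
 [-0.2101 -2.1129]]
carriage dy [-12.2171] [-0.0418  0.0022]
carriage dy [-11.8913] [ 0.497  -0.0196]
carriage dy [-13.0987] [ 0.0599 -0.0032]
carriage dy [-13.206] [ 0.3866 -0.0153]
-8 -22 [354.7304 332.9271] [365.5691 429.385 ]
-8 -29 [383.8044 333.1121] [392.6911 429.5636]
-10 -22 [354.4856 324.9579] [365.3593 421.6532]
-10 -29 [383.6128 325.1437] [392.5275 421.8325]
-12 -22 [354.24   316.9605] [365.1488 413.8941]
-12 -29 [383.4206 317.147 ] [392.3634 414.0741]
[[461.686  247.1314]
 [462.5632 396.4706]]
```

{"name": "move_arm", "arguments": {"plan": [[[-37,41,10],[0,0,-0.003]],[[-74,82,25],[0,0,-0.006]],[[-111,122,40],[0,0,-0.012]],[[-148,163,60],[0,0,-0.012]],[[-185,204,90],[0,0,-0.012]],[[-185,204,115],[0,0,-0.012]],[[-185,204,115],[0,0,-0.012]]]}}

```text
time_s: 3.5
tcp_pos: [0.5199, -0.1627, 0.2033]
tool_rot: [-0.002, 0.94, 0.341, -0.002]
contact_force: [0.8, 0.2, 0.9]
width: 0.0854
```

```bash
python3 - <<'E'
from h import *
import json
s=arm.state();print(s["tcp_pos"],s["tool_rot"],s["qd"])
im=get_image("wrist");cv2.imwrite("pics/w3.png",im);cv2.imwrite("pics/w3b.png",cv2.resize(im,(768,576)))
json.dump({k:np.array(s[k]).tolist() for k in("tcp_pos","tool_rot")},open("w3.json","w"))
w=cam("wrist",s)
print(1.5*proj(w,place([ 0.5022,-0.1395,2.2696],np.array([[-23,-54,167],[-37,-54,167],[-23,54,167],[-37,54,167],[2.5,-55,115],[2.5,55,115]])/1000)))
E
```

```text
[ 0.5199 -0.1627  0.2033] [-0.0018  0.9401  0.3409 -0.0018] [ 0.0355 -0.0338 -0.0404  0.0029  0.0223  0.0029]
[[366.6063 213.1075]
 [399.5019 213.0193]
 [369.4327 428.6047]
 [397.1516 428.6059]
 [323.1674 198.8285]
 [331.1135 377.9174]]
```

View pics/w3b.png

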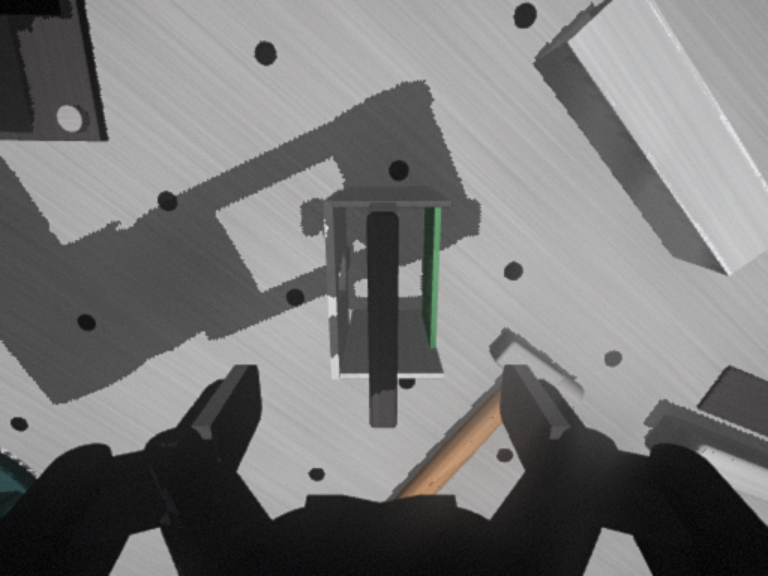

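{"name": "move_arm", "arguments": {"plan": [[[0,0,30],[0,0,0]],[[0,0,55],[0,0,0]],[[0,0,64],[0,0,0]],[[0,0,64],[0,0,0]]]}}

```text
time_s: 4.05
tcp_pos: [0.5227, -0.1611, 0.1419]
tool_rot: [0.0, 0.939, 0.343, 0.0]
contact_force: [0.2, -0.1, 0.5]
width: 0.0855
```

{"name": "move_arm", "arguments": {"plan": [[[0,0,0],[0,0,0]],[[0,0,0],[0,0,0]],[[0,0,0],[0,0,0]],[[0,0,0],[0,0,0]],[[0,0,0],[0,0,0]],[[0,0,0],[0,0,0]]], "jaw": 1}}

```text
time_s: 4.8
tcp_pos: [0.5227, -0.1614, 0.1417]
tool_rot: [0.0, 0.939, 0.343, 0.0]
contact_force: [0.0, -1.1, 5.0]
width: 0.0128
```

{"name": "move_arm", "arguments": {"plan": [[[0,0,-15],[0,0,0]],[[0,0,-45],[0,0,0]],[[0,0,-80],[0,0,0]],[[0,0,-100],[0,0,0]],[[0,0,-100],[0,0,0]]]}}

```text
time_s: 5.42
tcp_pos: [0.5231, -0.1614, 0.2428]
tool_rot: [0.001, 0.939, 0.343, 0.001]
contact_force: [-0.3, 0.0, -6.0]
width: 0.013
```

```bash
cat > f3.py <<'E'
from h import *
import json
st=json.load(open("w2.json"));w=cam("wrist",st)
Z=lambda x,y:(150+x/5-.4,95+y/5-.4)
def f(q):
    p=q[:3];d=q[3];e=q[4]
    o=[((12,-85,160),Z(170,60)),((0,-85,160),Z(225,62)),((12,85,160),Z(217,780)),((0,85,160),Z(265,778)),((-50,-85-e,10),Z(483,42)),((-50,85+e,10),Z(485,577)),
     ((0,-35+d,150),Z(245,235)),((-14,-35+d,150),Z(305,237)),((0,35+d,150),Z(260,527)),((-14,35+d,150),Z(317,527))]
    return np.concatenate([(proj(w,place(p,np.array(l)/1000))-px)[0] for l,px in o])
r=least_squares(f,[.49,.155,2.25,-12,0],x_scale=[.01,.01,.01,1,1],loss="soft_l1")
P=r.x
if __name__=="__main__": print(P,f(P).reshape(-1,2))
E
python3 f3.py; python3 - <<'E'
from h import *
s=arm.state();print(s["tcp_pos"],s["tool_rot"],s["contact_force"],s["wrist_torque"],s["width"])
im=get_image("wrist");cv2.imwrite("pics/w4.png",cv2.resize(im,(768,576)))
im=get_image("scene");cv2.imwrite("pics/s4.png",cv2.resize(im[100:290,130:370],None,fx=3.2,fy=3.2,interpolation=cv2.INTER_CUBIC))
E
```

```text
[  0.4896   0.1553   2.2511 -12.5561   4.1283] [[-0.4138 -0.3959]
 [ 0.1092 -0.7127]
 [-0.087   0.5408]
 [ 0.0835  0.9984]
 [ 0.0118  0.0888]
 [-0.2816  0.1132]
 [-0.1534 -0.2788]
 [ 0.3778 -0.5923]
 [-0.0162  0.4476]
 [ 0.3077  0.5222]]
[ 0.5231 -0.1614  0.2428] [0.0009 0.9394 0.3428 0.0011] [-0.2614  0.0404 -5.9935] [-0.0521 -0.0102 -0.0142] 0.013043178555777288
```

View pics/w4.png

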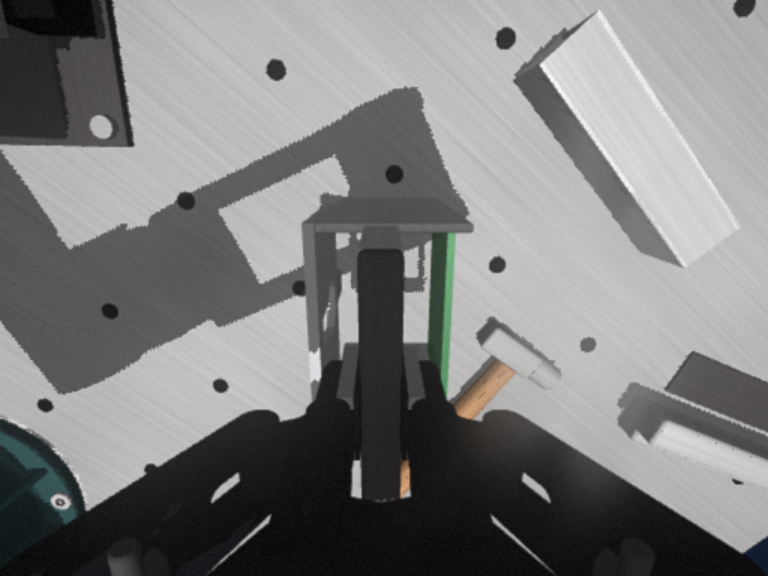

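View pics/s4.png

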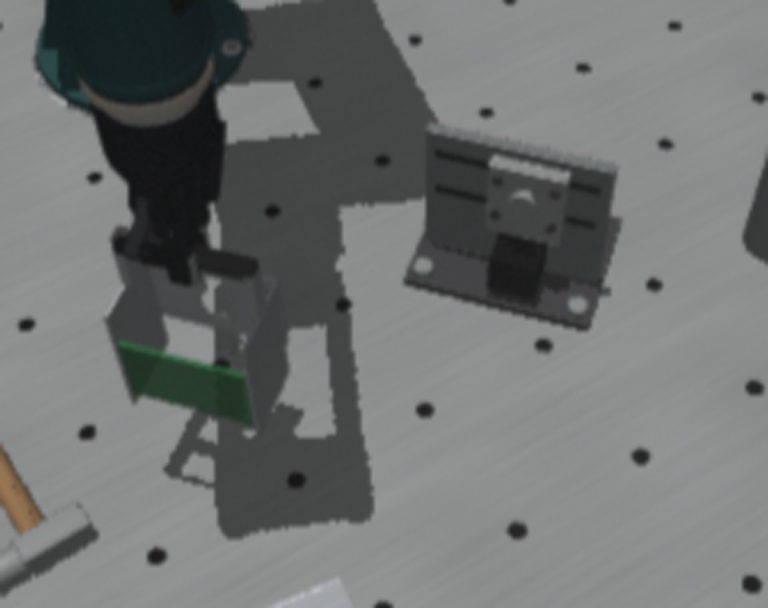

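```bash
python3 - <<'E'
from h import *
im=cv2.imread("pics/w4.png")
cv2.imwrite("pics/w4z.png",cv2.resize(im[180:430,280:500],None,fx=2.4,fy=2.4,interpolation=cv2.INTER_CUBIC))
st=dict(tcp_pos=np.array([0,0,0.]),tool_rot=[0,1,0,0]);w=cam("wrist",st) # tool x=+X world, y=-Y, z down. guard y=-X ; guard x = +Y => yaw 90deg
for off in(0,1.56):
  yaw=np.pi/2
  # handle local (-30,off?,160): handle centre at tcp + off along guard y ; z tcp = grasp-18.7 -> guard z of tcp=141.7
  P=np.array([[-23,-54,167],[-37,-54,167],[2.5,-55,115],[-2.5,-55,115],[2.5,55,115],[-68,-55,115],[2.5,-55,35],[-65,-55,0]])+[30,off,-141.7]
  L=P/1000;Wp=np.c_[-L[:,1],L[:,0],L[:,2]]
  print(1.5*proj(w,Wp))
E
```

```text
[[357.0086 246.2139]
 [406.0498 246.209 ]
 [300.7074 217.3809]
 [313.0782 217.3797]
 [313.9078 445.5607]
 [475.1322 217.3642]
 [325.5294 198.4664]
 [433.0943 193.4527]]
[[357.1012 251.5702]
 [405.9473 251.5653]
 [300.9312 221.2496]
 [313.2672 221.2484]
 [314.0636 448.2536]
 [474.8654 221.2328]
 [325.6353 201.1649]
 [433.0044 195.8356]]
```

View pics/w4z.png

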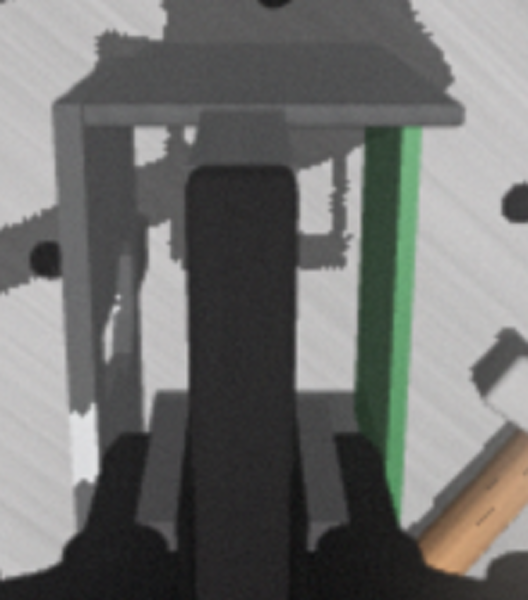

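{"name": "move_arm", "arguments": {"plan": [[[20,-18,0],[0,0,0.004]],[[60,-52,0],[0,0,0.01]],[[100,-87,0],[0,0,0.015]],[[140,-122,0],[0,0,0.02]],[[170,-148,0],[0,0,0.02]],[[190,-166,0],[0,0,0.02]],[[190,-166,0],[0,0,0.02]],[[190,-166,0],[0,0,0.02]]]}}

```text
time_s: 6.52
tcp_pos: [0.5598, 0.0879, 0.2399]
tool_rot: [-0.0, 0.943, 0.334, -0.001]
contact_force: [1.1, -0.2, -6.4]
width: 0.0129
```

```bash
python3 - <<'E'
from h import *
import json
s=arm.state();print(s["time_s"],s["tcp_pos"],s["tool_rot"],s["contact_force"],s["wrist_torque"],s["width"])
json.dump({k:np.array(s[k]).tolist() for k in("tcp_pos","tool_rot")},open("w5.json","w"))
im=get_image("wrist");cv2.imwrite("pics/w5.png",im);cv2.imwrite("pics/w5b.png",cv2.resize(im,(768,576)))
im=get_image("scene");cv2.imwrite("pics/s5.png",cv2.resize(im[80:230,200:390],None,fx=4,fy=4,interpolation=cv2.INTER_CUBIC))
E
```

```text
6.525 [0.5598 0.0879 0.2399] [-0.0002  0.9427  0.3336 -0.0014] [ 1.094  -0.1681 -6.4094] [-0.0171  0.0154 -0.0323] 0.012905077050747064
```

View pics/w5b.png

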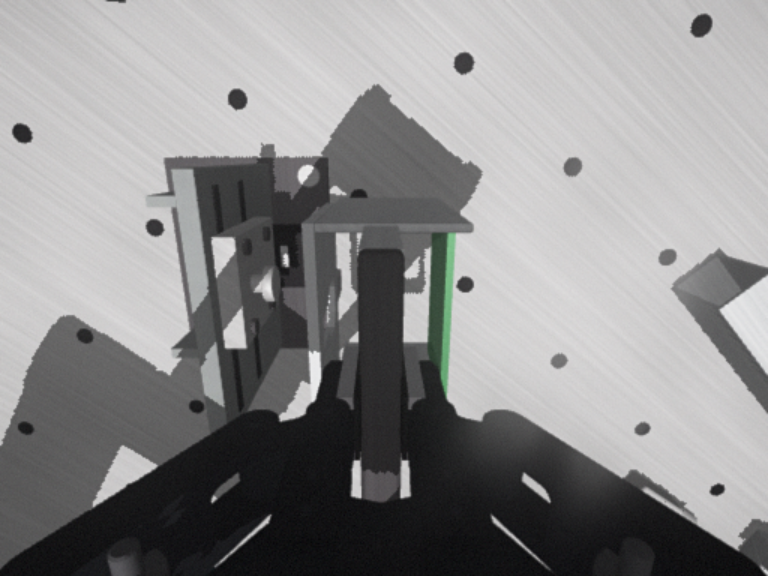

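View pics/s5.png

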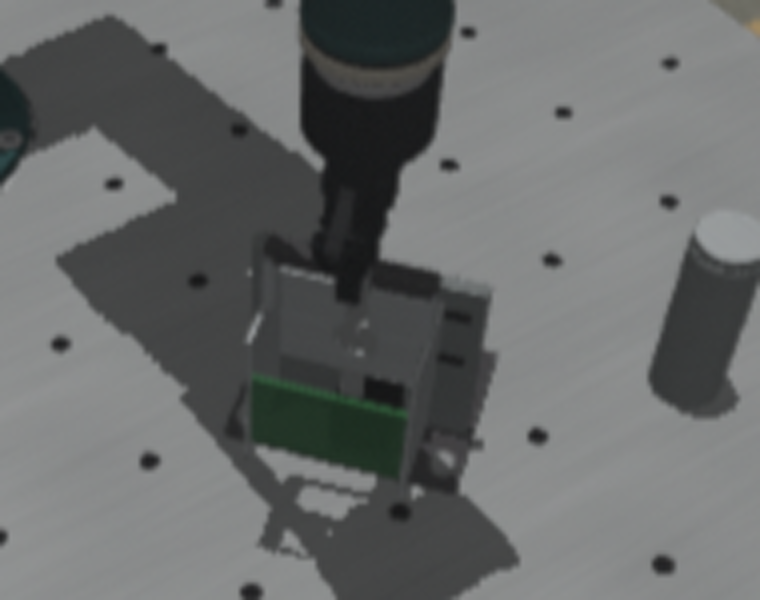

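```bash
python3 - <<'E'
from h import *
im=cv2.imread("pics/w5.png")[95:280,90:225];im=np.clip(im.astype(float)*1.3,0,255).astype(np.uint8)
cv2.imwrite("pics/w5z.png",cv2.resize(im,None,fx=4,fy=4,interpolation=cv2.INTER_CUBIC)[:600])
import json
from f3 import P
st=json.load(open("w5.json"));w=cam("wrist",st)
d=P[3]
Q=lambda L:(proj(w,place(P[:3],np.array(L)/1000))+.4-[90,95])*4
print(Q([[12,-85,160],[0,-85,160]]),"\ncarr",Q([[0,-35+d,150],[-14,-35+d,150],[0,35+d,150],[-14,35+d,150]]))
a=np.linspace(0,6.28,80)
for x in(-22,-29):
    q=Q(np.c_[0*a+x,d+12*np.cos(a),125+12*np.sin(a)]);print(q.min(0),q.max(0))
E
```

```text
[[ 93.3506  68.4662]
 [155.6864  68.4561]] 
carr [[200.587  251.694 ]
 [266.8032 251.6968]
 [238.7728 552.3798]
 [299.4398 552.4026]]
[335.5426 326.0828] [363.0394 425.1335]
[365.7501 326.0863] [390.6617 425.1403]
```

View pics/w5z.png

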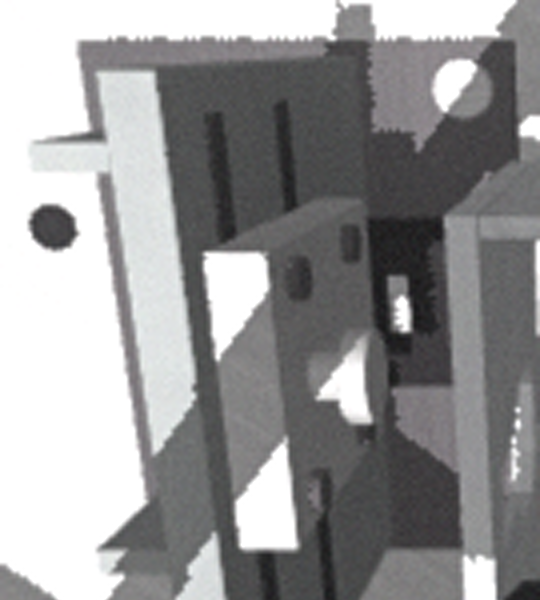

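{"name": "move_arm", "arguments": {"plan": [[[1,0,10],[0,0,0]],[[2,0,25],[0,0,0]],[[2,0,38],[0,0,0]],[[2,0,38],[0,0,0]],[[2,0,38],[0,0,0]],[[2,0,38],[0,0,0]]]}}

```text
time_s: 7.38
tcp_pos: [0.5629, 0.0895, 0.2038]
tool_rot: [0.0, 0.943, 0.333, 0.001]
contact_force: [-1.2, -0.1, -4.9]
width: 0.013
```

```bash
cat > q.py <<'E'
from h import *
from f3 import P
s=arm.state();p=s["tcp_pos"]
c,sn=np.cos(P[2]),np.sin(P[2]);v=p[:2]-P[:2]
q=s["tool_rot"];e=Rq(q).as_matrix()
print("t",s["time_s"],"tcp post mm",1000*np.array([c*v[0]+sn*v[1],-sn*v[0]+c*v[1],p[2]]),"yaw",np.arctan2(e[1,0],e[0,0])+np.pi/2-P[2],"toolz",e[:,2],"w",s["width"])
F=s["contact_force"];M=s["wrist_torque"];print("F post",[c*F[0]+sn*F[1],-sn*F[0]+c*F[1],F[2]],"M post",[c*M[0]+sn*M[1],-sn*M[0]+c*M[1],M[2]])
E
python3 q.py
```

```text
t 7.375 tcp post mm [-97.2913 -15.5851 203.8426] yaw -0.0004733941606835934 toolz [ 0.0012  0.0002 -1.    ] w 0.012990879590235432
F post [np.float64(0.6286194495988905), np.float64(0.9764616594789752), np.float64(-4.921319520561909)] M post [np.float64(-0.059469431276523564), np.float64(0.05243615197466004), np.float64(-0.026065993991059116)]
```

{"name": "move_arm", "arguments": {"plan": [[[-1.5,-8,2],[0,0,0]],[[-1.5,-18,2],[0,0,0]],[[-1.5,-27,2],[0,0,0]],[[-1.5,-27,2],[0,0,0]],[[-1.5,-27,2],[0,0,0]],[[-1.5,-27,2],[0,0,0]]]}}

```text
time_s: 8.12
tcp_pos: [0.5446, 0.1094, 0.2014]
tool_rot: [0.0, 0.943, 0.333, 0.0]
contact_force: [-0.8, -1.0, -5.2]
width: 0.0128
```

```bash
python3 q.py; python3 - <<'E'
from h import *
im=get_image("wrist");cv2.imwrite("pics/w6.png",im)
im2=get_image("scene");cv2.imwrite("pics/s6.png",im2)
a=cv2.resize(im[95:275,90:280],(633,600),interpolation=cv2.INTER_CUBIC)
cv2.imwrite("pics/w6z.png",a)
cv2.imwrite("pics/s6z.png",cv2.resize(im2[110:220,240:350],(600,600),interpolation=cv2.INTER_CUBIC))
E
```

```text
t 8.125 tcp post mm [-70.3203 -13.8321 201.377 ] yaw -0.0006848857175283385 toolz [ 0.0004  0.     -1.    ] w 0.012789425477284446
F post [np.float64(-0.3111789910905898), np.float64(1.2768623736557072), np.float64(-5.162250419058469)] M post [np.float64(-0.024645731692296828), np.float64(0.01754389989456001), np.float64(-0.012005018597935254)]
```

View pics/w6z.png

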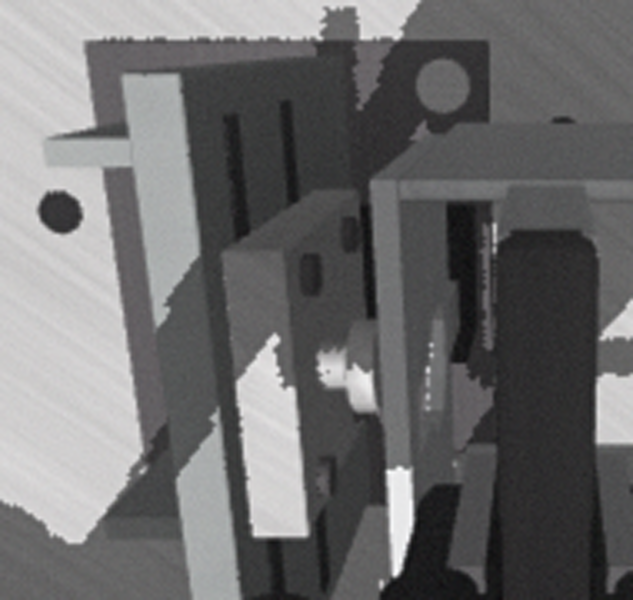

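View pics/s6z.png

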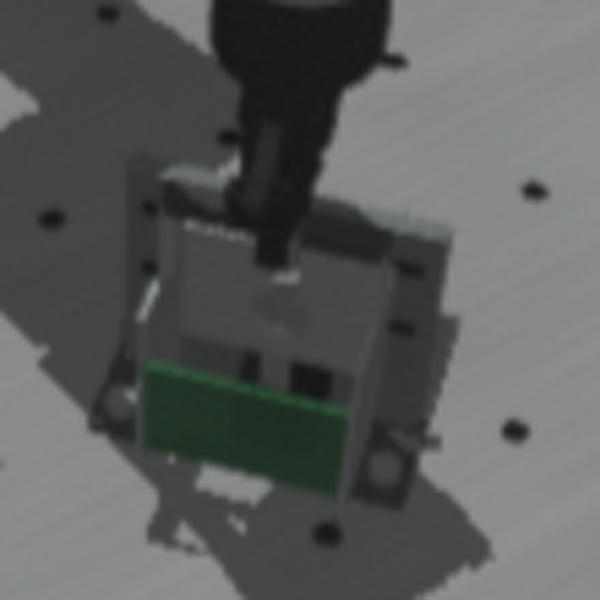

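{"name": "move_arm", "arguments": {"plan": [[[0,-4,-0.3],[0,0,0]],[[0,-8,-0.3],[0,0,0]],[[0,-11,-0.3],[0,0,0]],[[0,-14,-0.3],[0,0,0]],[[0,-14,-0.3],[0,0,0]]]}}

```text
time_s: 8.85
tcp_pos: [0.5352, 0.1206, 0.2016]
tool_rot: [-0.0, 0.943, 0.334, -0.0]
contact_force: [0.1, -0.7, -5.2]
width: 0.0131
```

```bash
python3 q.py
```

```text
t 8.85 tcp post mm [-55.6794 -13.6494 201.6193] yaw -0.00021563124018575408 toolz [-0.0001  0.0001 -1.    ] w 0.013070530927237096
F post [np.float64(-0.6601596990459601), np.float64(0.37233391276100014), np.float64(-5.190878193172402)] M post [np.float64(-0.024985570704274724), np.float64(-0.007079755539643318), np.float64(0.00347400454531171)]
```

{"name": "move_arm", "arguments": {"plan": [[[0,-3,0],[0,0,0]],[[0,-5,0],[0,0,0]],[[0,-7.5,0],[0,0,0]],[[0,-7.5,0],[0,0,0]],[[0,-7.5,0],[0,0,0]]]}}

```text
time_s: 9.48
tcp_pos: [0.5308, 0.1262, 0.2016]
tool_rot: [-0.0, 0.943, 0.333, 0.0]
contact_force: [-0.3, -1.0, -5.9]
width: 0.0126
```

```bash
python3 q.py; python3 - <<'E'
from h import *
im=get_image("wrist");cv2.imwrite("pics/w7.png",im)
a=cv2.resize(im[95:275,90:280],(633,600),interpolation=cv2.INTER_CUBIC)
cv2.imwrite("pics/w7z.png",a)
E
```

```text
t 9.475 tcp post mm [-48.5338 -13.6877 201.6038] yaw -0.00047575758109275057 toolz [ 0.0001  0.0001 -1.    ] w 0.012583333566855613
F post [np.float64(-0.5864132454846089), np.float64(0.8188128975070524), np.float64(-5.890957365111266)] M post [np.float64(-0.00456078781983165), np.float64(-0.00446257897868523), np.float64(-0.05615747627216365)]
```

View pics/w7z.png

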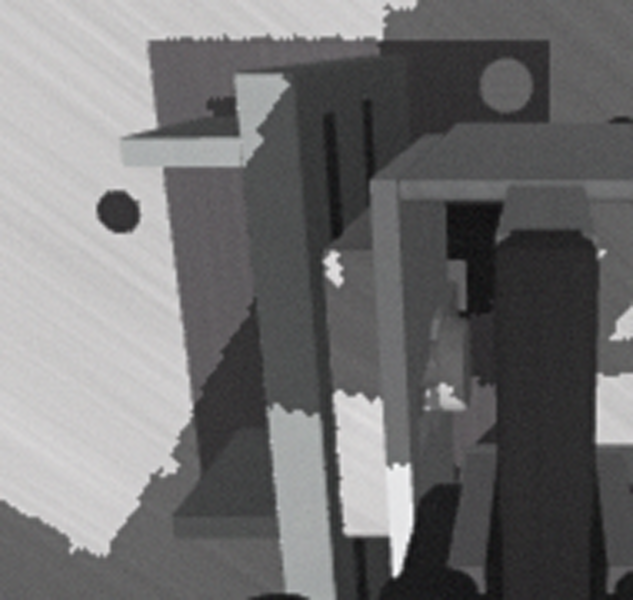

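{"name": "move_arm", "arguments": {"plan": [[[0,-1,0],[0,0,0]],[[0,-2,0],[0,0,0]],[[0,-2,0],[0,0,0]],[[0,-2,0],[0,0,0]]]}}

```text
time_s: 10.02
tcp_pos: [0.5295, 0.1278, 0.2016]
tool_rot: [-0.0, 0.943, 0.333, -0.0]
contact_force: [0.1, -0.2, -5.4]
width: 0.013
```

```bash
python3 q.py
```

```text
t 10.025 tcp post mm [-46.4989 -13.6705 201.5825] yaw -0.0005584804475788907 toolz [-0.      0.0001 -1.    ] w 0.013000958485007088
F post [np.float64(-0.1623369999971777), np.float64(0.0427640415470576), np.float64(-5.441583550969183)] M post [np.float64(0.040646911489478355), np.float64(-0.030226494422075093), np.float64(0.0016899178912902172)]
```

{"name": "move_arm", "arguments": {"plan": [[[0,-1,0],[0,0,0]],[[0,-2,0],[0,0,0]],[[0,-2,0],[0,0,0]]]}}

```text
time_s: 10.4
tcp_pos: [0.5289, 0.1287, 0.2019]
tool_rot: [0.001, 0.943, 0.334, 0.001]
contact_force: [1.5, -3.7, -4.3]
width: 0.0128
```

```bash
python3 q.py
```

```text
t 10.4 tcp post mm [-45.4272 -13.8448 201.9141] yaw -0.0002891946445386928 toolz [ 0.0015 -0.0011 -1.    ] w 0.012754147940517147
F post [np.float64(-3.8231681825106483), np.float64(1.153457034334164), np.float64(-4.296655030587208)] M post [np.float64(0.1795040955266407), np.float64(1.034918777874839), np.float64(0.07749351126888952)]
```

{"name": "move_arm", "arguments": {"plan": [[[0,2.7,0],[0,0,0]],[[0,2.7,0],[0,0,0]],[[0,2.7,3],[0,0,0]],[[0,2.7,6],[0,0,0]],[[0,2.7,8],[0,0,0]],[[0,2.7,8],[0,0,0]]]}}

```text
time_s: 11.15
tcp_pos: [0.5297, 0.1273, 0.1933]
tool_rot: [-0.0, 0.943, 0.333, -0.0]
contact_force: [-0.1, -0.7, -5.6]
width: 0.0131
```

```bash
python3 q.py
```

```text
t 11.15 tcp post mm [-47.0281 -13.5034 193.2805] yaw -0.0004978909628672312 toolz [-0.0007  0.0001 -1.    ] w 0.013079349494630093
F post [np.float64(-0.4685068524043208), np.float64(0.45900634939387397), np.float64(-5.622203545457749)] M post [np.float64(-0.03890608219420094), np.float64(-0.02388124802494255), np.float64(-0.04224841818177085)]
```

{"name": "move_arm", "arguments": {"plan": [[[0,0,3],[0,0,0]],[[0,0,6],[0,0,0]],[[0,0,9],[0,0,0]],[[0,0,10],[0,0,0]],[[0,0,10],[0,0,0]]]}}

```text
time_s: 11.78
tcp_pos: [0.5299, 0.1273, 0.1835]
tool_rot: [-0.0, 0.943, 0.333, -0.0]
contact_force: [0.5, 0.2, -5.7]
width: 0.0131
```

```bash
python3 q.py
```

```text
t 11.775 tcp post mm [-47.1571 -13.6194 183.4608] yaw -0.0005808145276264831 toolz [-0.0003  0.0001 -1.    ] w 0.013132216053427665
F post [np.float64(-0.13973585737413943), np.float64(-0.5303203787298699), np.float64(-5.69071232286116)] M post [np.float64(-0.02189884105980989), np.float64(0.029912314329398372), np.float64(0.0034770923297065427)]
```

{"name": "move_arm", "arguments": {"plan": [[[0,0,3],[0,0,0]],[[0,0,6],[0,0,0]],[[0,0,9],[0,0,0]],[[0,0,11],[0,0,0]],[[0,0,11],[0,0,0]],[[0,0,11],[0,0,0]]]}}

```text
time_s: 12.52
tcp_pos: [0.5301, 0.1273, 0.1727]
tool_rot: [-0.0, 0.943, 0.333, 0.0]
contact_force: [0.8, -0.7, -4.7]
width: 0.0131
```

```bash
python3 q.py
```

```text
t 12.525 tcp post mm [-47.3002 -13.8454 172.7384] yaw -0.0005962448370793183 toolz [ 0.0003  0.0002 -1.    ] w 0.013139313596634188
F post [np.float64(-1.0229688182723216), np.float64(-0.20114772011775295), np.float64(-4.723445293946448)] M post [np.float64(-0.16212517316196912), np.float64(0.07712078673578363), np.float64(0.002025957620897684)]
```

{"name": "move_arm", "arguments": {"plan": [[[0,0,1],[0,0,0]],[[0,0,2],[0,0,0]],[[0,0,2],[0,0,0]],[[0,0,2],[0,0,0]]]}}

```text
time_s: 13.02
tcp_pos: [0.5305, 0.1272, 0.1712]
tool_rot: [0.0, 0.943, 0.333, 0.001]
contact_force: [-0.5, -0.2, 5.0]
width: 0.0128
```

```bash
python3 q.py; python3 - <<'E'
from h import *
im=get_image("scene");cv2.imwrite("pics/s8z.png",cv2.resize(im[110:220,240:350],(600,600),interpolation=cv2.INTER_CUBIC))
E
```

```text
t 13.025 tcp post mm [-47.6019 -14.0549 171.2002] yaw -0.0005281938057195568 toolz [ 0.0013  0.0001 -1.    ] w 0.012779188268129604
F post [np.float64(0.11355299818843798), np.float64(0.5216369830647662), np.float64(5.047691201594426)] M post [np.float64(0.14244999318371138), np.float64(0.04794415833025812), np.float64(0.04722579773975863)]
```

View pics/s8z.png

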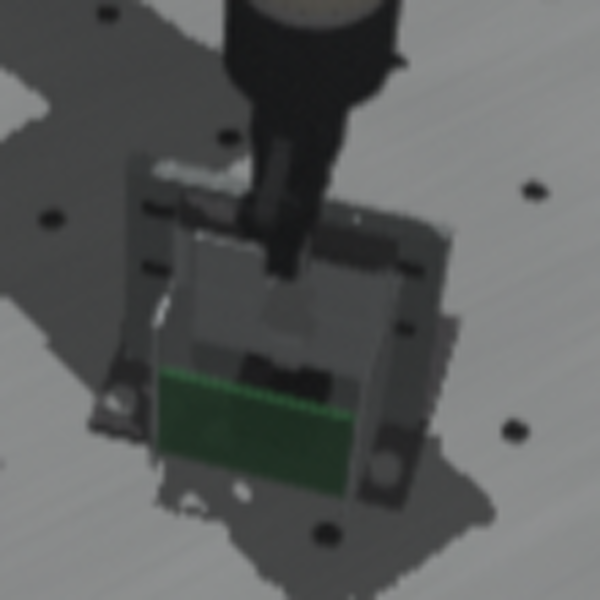

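{"name": "move_arm", "arguments": {"plan": [[[0,0,0],[0,0,0]],[[0,0,0],[0,0,0]],[[0,0,0],[0,0,0]],[[0,0,0],[0,0,0]],[[0,0,0],[0,0,0]]], "jaw": 0.4}}

```text
time_s: 13.7
tcp_pos: [0.5299, 0.1273, 0.1705]
tool_rot: [-0.0, 0.943, 0.333, -0.0]
contact_force: [0.0, -0.3, -0.1]
width: 0.0509
```

```bash
python3 q.py; python3 - <<'E'
from h import *
im=get_image("wrist");cv2.imwrite("pics/w9.png",cv2.resize(im,(768,576)))
E
```

```text
t 13.7 tcp post mm [-47.1808 -13.6476 170.5326] yaw -0.0005597589030945649 toolz [-0.0001  0.0001 -1.    ] w 0.050942870589828444
F post [np.float64(-0.2126566626523181), np.float64(0.17186848708189162), np.float64(-0.11983612677019728)] M post [np.float64(0.01903876236967375), np.float64(0.0028856915034410676), np.float64(0.002179744368252626)]
```

View pics/w9.png

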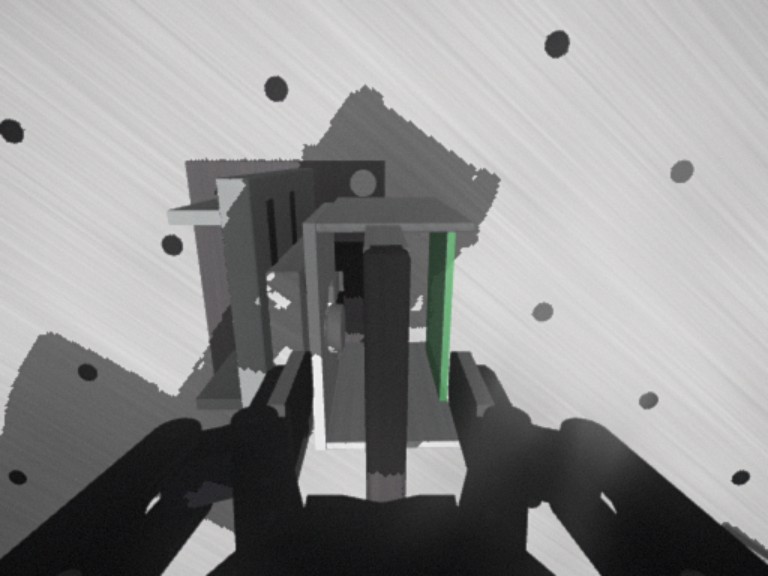

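{"name": "move_arm", "arguments": {"plan": [[[0,0,-15],[0,0,0]],[[0,0,-45],[0,0,0]],[[0,0,-90],[0,0,0]],[[0,0,-130],[0,0,0]],[[0,20,-150],[0,0,0]],[[0,20,-150],[0,0,0]],[[0,20,-150],[0,0,0]]]}}

```text
time_s: 14.62
tcp_pos: [0.5415, 0.1119, 0.3199]
tool_rot: [-0.0, 0.943, 0.333, -0.001]
contact_force: [-0.3, 0.2, -0.9]
width: 0.0511
```

```bash
python3 q.py; python3 - <<'E'
from h import *
import json
s=arm.state();json.dump({k:np.array(s[k]).tolist() for k in("tcp_pos","tool_rot")},open("w10.json","w"))
im=get_image("wrist");cv2.imwrite("pics/w10.png",im);cv2.imwrite("pics/w10z.png",cv2.resize(im[80:280,140:340],(600,600),interpolation=cv2.INTER_CUBIC))
im=get_image("scene");cv2.imwrite("pics/s10z.png",cv2.resize(im[110:220,240:350],(600,600),interpolation=cv2.INTER_CUBIC))
E
```

```text
t 14.625 tcp post mm [-66.425  -13.0546 319.9326] yaw -0.0008274999108519587 toolz [-0.0016  0.0003 -1.    ] w 0.05112037891076401
F post [np.float64(0.4101810891147243), np.float64(0.11816796004701471), np.float64(-0.8946871829015274)] M post [np.float64(0.02946984636783098), np.float64(-0.011260441081569345), np.float64(-0.01654550996601331)]
```

View pics/w10z.png

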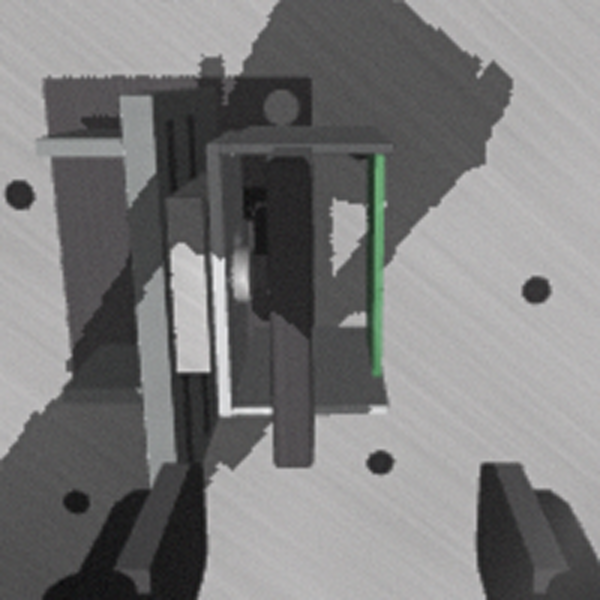

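View pics/s10z.png

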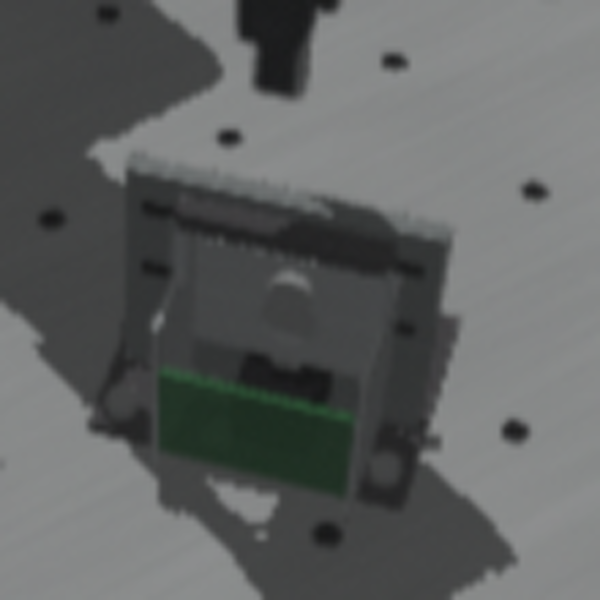

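```bash
python3 - <<'E'
from h import *
import json
from f3 import P
w=cam("wrist",json.load(open("w10.json")))
Z=lambda x,y:(140+x/3-.4,80+y/3-.4)
o=[((2.5,-55,115),Z(208,145)),((2.5,55,115),Z(222,415)),((-23,-54,167),Z(270,157)),((-23,54,167),Z(274,466)),((-37,54,167),Z(313,466)),((-37,-54,167),Z(310,157))]
def f(q,full=0):
    M=R.from_euler("y",q[3]).as_matrix()
    return np.concatenate([(proj(w,place(P[:3],(M@np.array(l)+q[:3])/1000))-px)[0] for l,px in o])
r=least_squares(f,[-18,-12,30,0],x_scale=[1,1,1,.01]);print("guard in post mm",r.x,"\n",r.fun.reshape(-1,2))
print(P[3])
E
```

```text
guard in post mm [-15.8711 -11.9594  26.7927  -0.0199] 
 [[ 0.0513 -0.8105]
 [-0.2327 -0.645 ]
 [-1.0585  0.4961]
 [ 0.4604  0.1866]
 [ 0.5322  0.0654]
 [ 0.3107  0.4557]]
-12.55593136019547
```

```bash
python3 -c "
from station import arm
print(arm.job_done(), arm.state()['time_s'])"
```

```text
the job is handed in; nothing more can be done
the job is handed in; nothing more can be done
```

I hung the guard on the stud, lowered it until it stopped at home height, let go, backed the arm clear and handed the job in at about 15 s. The plunger can't be read directly, so that the interlock is made is inferred from the guard's height and the forces.

**Finding the stud:** the wrist camera put the carriage about 12.6 mm to the −y side of its mean place. The top and scene cameras differed from that by up to 3 mm. I used the wrist camera because it had also measured the guard.

**Fitting:** the keyhole passed over the head without touching. I touched the carriage lightly (about 4 N) to set the depth. The guard then slid down about 30 mm with no sideways force until it rested firmly on the shank, with the hand at 171.2 mm (171.7 mm expected).

**Last checks:**
- **Pictures:** they show the stud head in front of the plate, the guard hanging over the switch and the gripper clear. I didn't move or touch the other things on the bench.
- **Wrist force:** near zero after I let go.
- **Fitted pose after release:** the guard's y is −12.0 mm, against −12.6 mm for the stud. It leans about 1°, which fits the slack behind the head.
- **Disagreement:** that same fit put the guard at z 26.8 mm instead of 30 mm. I took this as camera depth error, since the hand's stopping height agreed with home.

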